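# Hook a bottle shelf into a slotted upright, lock it, and load it

### The job

Hang the small hook-on shelf in the top slots of the upright and press it down, firmly but without forcing it, until it is fully home and the spring catch has snapped out over its rear edge. Then stand the smaller of the two reagent bottles upright on the locked shelf, set down gently, and leave the other things on the bench as they are.

Things in the scene. Friction and masses are not known exactly. Their poses are not given: they have to be found in the camera images.
- upright: Fixed slotted upright: dark foot plate, aluminium column 90 mm wide, 167 mm high. Origin: on the bench under the middle of the column's front face; +x into the column, y across, z up. Front: 4 mm sheet, hollow behind, two columns of slots centred at y = +-27 mm, each slot 7 mm wide, 24 mm high, 3 rows, pitch 36 mm; lower edge of the top row at z = 126 mm (column at its lowest)
- home_mark (a point): Point fixed to the upright's foot (axes as the upright's): where shelf_mid is when the shelf is home in the top slots, if the column is at its lowest. The column with slots and catch is clamped by hand 0 to 10 mm higher than that, which no reading tells: home is found by feel, 0 to 10 mm above this point
- shelf_mid (a point): Centre of the loose white hook-on shelf, 29 mm above its underside, as much below its flat top. Standing on the bench, about 0.22 kg, 90 mm deep (x, rear at +45 mm), 58 mm wide (y) over its cheeks, 58 mm high; z up; 5 mm lip along the top's front edge. Grasp across the 58 mm from above. The cheeks' rear edges, x = +45 mm, bear on the upright's face when home
- claws (a point): Point at the shelf's rear edge (axes as shelf_mid), 15 mm above its underside: height of the lower claw necks' undersides; upper ones 36 mm higher. Two claws behind each cheek, at y = +-27 mm, 4 mm thick, reaching 11 mm past the edge: neck 7 mm high, tooth 14 mm below it. They pass the slots at 14 to 17 mm above home; lowered, the teeth drop behind the sheet
- catch (a joint): Spring catch: 14 mm wide steel tongue in mid column, just over the home shelf's top. Value in m: 0 = out, 6 mm proud of the face; 0.0075 = pushed in. From about 13 mm above home the shelf's rear edge rides on its 45 degree ramp; pressing down with 6 to 11 N pushes it in; it snaps out over the shelf in the last 1.5 mm above the hard stop. The shelf's weight does not lock it
- bottle_mid (a point): Centre, 44 mm above its base, of the smaller reagent bottle: clear-white body 46 mm across and 76 mm high, blue cap 29 mm across, 88 mm high in all, about 0.1 kg, standing on the bench; z up
- big_bottle: Bystander: bigger bottle of the same kind, 58 mm across, 108 mm high; origin under its base
- dish: Bystander: closed round dish, 60 mm across, 16 mm high, origin under it
- parts_box: Bystander: compartment box with clear lid, 75 x 129 x 34 mm, origin under it
Things that resemble listed ones, but are neither listed nor needed, are in the scene too. What is shaped like the part that bears bottle_mid but pink is not meant.

How it is judged:
On the way:
1. the shelf hangs by its claws in the top slots, fully down, and the catch has snapped out over it, nothing standing on it yet (x of claws in the frame of upright between -0.005 and 0.003 m and y of claws in the frame of upright between -0.005 and 0.005 m and z of claws in the frame of upright between 0.0875 and 0.1015 m and value of joint catch below 0.001 m and contact force between bottle and shelf below 0.05 N), for 0.2 s.
At the end, for the whole second after the job is handed in: Shelf hooked in the top slots, rear edge within 5 mm of the column's face and centred within 5 mm, down under the catch, catch out to within 1 mm; small bottle upright (0.12 rad) on its top, within 30 mm of the shelf's centre; all at rest (x of claws in the frame of upright between -0.005 and 0.003 m and y of claws in the frame of upright between -0.005 and 0.005 m and z of claws in the frame of upright between 0.0875 and 0.1015 m and value of joint catch below 0.001 m and angle between shelf_mid's own z axis and vertical below 0.1 rad and z of bottle_mid in the frame of shelf_mid between 0.0685 and 0.0775 m and horizontal distance between bottle_mid and shelf_mid below 0.03 m and angle between bottle_mid's own z axis and vertical below 0.12 rad and linear speed of each of bottle, shelf below 0.02 m/s); the robot touches nothing.
It fails at once if the shelf is forced: more than 40 N between shelf and upright (contact force between shelf and upright above 40 N).
It fails at once if the bottle is dropped or rammed on the shelf: more than 30 N between them (contact force between bottle and shelf above 30 N).
It fails at once if the bottle is tipped over (angle between bottle_mid's own z axis and vertical above 0.7 rad).
It fails at once if a bystander (big bottle, dish, parts box) is pushed more than 25 mm (distance of any of big_bottle, dish, parts_box from where it was at the start of the episode above 0.025 m).
It also fails if it takes over 61 s, if anything falls off the work surface, if the arm or the gripper's body presses on something with over 40 N, if the wrist force passes 120 N, or if a joint passes its speed limit or range.

### The arm

A 7-joint arm with a two-finger parallel gripper is mounted at the origin on the work surface; the furniture and walls round the work are solid. World frame = base frame: x ahead of the robot, y to its left, z up, the work surface at z = 0. Lengths are in m, angles in rad, forces in N, time in s.
With the tool pointing down it reaches from about 0.425 to 0.875 m from the base axis. Payload 4.7 kg.
Tool frame: the origin (TCP) lies at the very end of the fingers, on their centre line; the grasp point (between the pads) lies 19 mm behind it; z points along the fingers, y is the direction in which the jaws open and shut (so a half turn about z gives the same grasp; the last joint's range is limited). The gripper opens to 85 mm and grips with 20 to 120 N. Pads are 22 mm wide; open, the fingers measure 114 mm over their backs; the gripper's body (76 mm by 85 mm) begins 54 mm behind the grasp point. The pads swing forward as they close: fully open they stand 13 mm farther back than shut.
Start: joints at [1.317, 0.321, -0.07, 1.45, 0.023, 1.371, -0.057], TCP at [0.172, -0.627, 0.231] pointing down, gripper open.
Joint ranges: [-2.86, 2.86], [-0.3, 2.09], [-1.38, 1.24], [0.06, 2.45], [-1.56, 4.7], [0.09, 2.05], [-2.69, 2.69]. Speed limits (rad/s): [2.57, 2.57, 3.14, 3.14, 3.14, 3.14, 3.14].

### API

Orientations are given as a unit quaternion [w, x, y, z].
In Python, from cell import sense, optics, workorder gives the robot as it stands. The module is installed in compiled form; this text tells all that it offers.
- The arm moves only by the tool carry_out, never from a script. Its argument "moves" is a list of rows, each an object with "hand": the gripper command: -1 is shut, 1 is fully open, values between are in proportion; "delta_pos": the shift along the world's x, y, z in m, a list of three; "roll": the turn about the world's z in degrees. In form: [{"hand": hand, "delta_pos": [dx, dy, dz], "roll": roll}, ...]. A call has 1 to 12 rows; each row is the pose to reach, as a shift and turn from the pose commanded when the call began; what a row does not reach only later rows make up. A row lasts 1/8 s, in which the tool goes at most 62.5 mm and 10.7 degrees, less where a joint would pass 70% of its speed; a pose out of reach is approached as far as the arm can. A call with a gripper value outside its range is refused whole. The fingers move at their own pace and stop on an object; "grip_force" is the grip in N (left out, the last holds). Time passes only in rows, so rows that repeat a pose let the fingers close. It gives the time, the measured TCP pose, the force and the opening at its end, in the units of the state.
- sense(): the state, without advancing time (a new reading comes with each control period).
- optics.grab_frame(name): name is "scene" or "top" or "wrist"; returns the picture (420x560x3 uint8, blue, green, red); there is no depth.
- optics.camera_info(name): a dict with "fx", "fy", "cx", "cy" (pixels), "xyz" and "attitude" of the camera in the world; the wrist camera has in their place "tool_from_camera" (4x4, takes a point from camera to tool coordinates, whose origin is the TCP and whose axes are the flange's). Camera axes: x right, y up, looking along -z (the intrinsics and any distortion apply to the point x, -y, -z); pixel columns grow to the right and rows downward; lengths in m; the calibration is good to about 2 mm. A picture is of the moment at which its call begins: read the wrist's pose just before it. camera_info takes no time and is no camera call.
- workorder.hand_in(): hands the job in, once; it reports no verdict.
The state is a dict: "t": time; "joint_pos": joint angles; "qd": joint speeds; "joint_efforts": joint torques, N m; "ee_pos": TCP position; "orientation": TCP orientation; "force": force on the tool from outside, world axes, zero at the start; "wrist_torque": the same for the moment, N m; "finger_gap": finger opening in m.
Only numpy, scipy, OpenCV 4.12 (cv2) and the standard library are available. Lean on these libraries where they do the work, as an engineer would, in place of code of your own. Each camera call takes 0.05 s, during which the arm holds its last target. There are 200 camera calls.

## Working session

There is one attempt and no reset: what is moved stays moved. The work goes in short steps, Python scripts to look and compute and a tool call to move; the robot and the scene stay as the last step left them, time stands still between calls to the robot, and variables do not carry over. Pictures are saved under pics/ and viewed, about 8 in all and at most 12, crops included, and the job is handed in when it is done.

Besides the shell and the picture viewer there is one more tool, called after ">>>" as name([rows], argument=value, ...), one row to a line, values as JSON. carry_out: Moves the arm, as the interface text tells. Its arguments: {"type":"object","properties":{"moves":{"type":"array","items":{"type":"object","properties":{"hand":{"type":"number"},"delta_pos":{"type":"array","items":{"type":"number"}},"roll":{"type":"number"}}}},"grip_force":{"type":"number"}},"required":["moves"]}

```bash
mkdir -p pics; cat > h.py <<'E'
import numpy as np, cv2
from cell import sense, optics, workorder
from scipy.spatial.transform import Rotation as R
def q2R(q): return R.from_quat([q[1],q[2],q[3],q[0]]).as_matrix()
def campose(n,s=None):
    i=optics.camera_info(n)
    if n=='wrist':
        s=s or sense(); T=np.eye(4); T[:3,:3]=q2R(s['orientation']); T[:3,3]=s['ee_pos']
        T=T@np.array(i['tool_from_camera']); return i,T[:3,:3],T[:3,3]
    a=np.array(i['attitude'],float)
    return i,(q2R(a) if a.size==4 else a.reshape(3,3)),np.array(i['xyz'])
def ray(c,u,v):
    i,Rm,o=c; d=np.array([(u-i['cx'])/i['fx'],-(v-i['cy'])/i['fy'],-1.]); d=Rm@d
    return o,d/np.linalg.norm(d)
def plane(c,u,v,z):
    o,d=ray(c,u,v); return o+d*(z-o[2])/d[2]
def tri(rays):
    A=sum(np.eye(3)-np.outer(d,d) for o,d in rays); b=sum((np.eye(3)-np.outer(d,d))@o for o,d in rays)
    p=np.linalg.solve(A,b); return p,[round(1e3*np.linalg.norm((np.eye(3)-np.outer(d,d))@(p-o)),1) for o,d in rays]
def proj(c,p):
    i,Rm,o=c; x=Rm.T@(np.array(p)-o); return i['cx']+i['fx']*x[0]/-x[2], i['cy']-i['fy']*x[1]/-x[2]
E
python3 - <<'E'
from h import *
np.set_printoptions(precision=4,suppress=True)
for n in('scene','top','wrist'): print(n,optics.camera_info(n))
ims=[optics.grab_frame(n) for n in('scene','top')]
for n,i in zip(('scene','top'),ims): cv2.imwrite(f'pics/{n}0.png',i)
print(sense())
E
```

```text
scene {'fx': 520.967419234242, 'fy': 520.967419234242, 'cx': 279.8466697539111, 'cy': 207.47280897389686, 'xyz': array([0.1116, 0.7241, 1.2433]), 'attitude': array([-0.2893, -0.0864,  0.2815,  0.9108])}
top {'fx': 458.92590555745375, 'fy': 458.92590555745375, 'cx': 286.5677453733885, 'cy': 212.63748255516285, 'xyz': array([0.4167, 0.1088, 1.032 ]), 'attitude': array([ 0.7154,  0.0327, -0.0557, -0.6957])}
wrist {'fx': 340.33804088407953, 'fy': 340.33804088407953, 'cx': 281.45280331353354, 'cy': 203.45056269004232, 'tool_from_camera': array([[-0.0014,  0.9549,  0.2969,  0.0751],
       [ 1.    ,  0.0012,  0.0008,  0.    ],
       [ 0.0004,  0.2969, -0.9549, -0.1422],
       [ 0.    ,  0.    ,  0.    ,  1.    ]])}
{'t': 0.1, 'joint_pos': array([ 1.3171,  0.3217, -0.0701,  1.4516,  0.0226,  1.3708, -0.0569]), 'qd': array([ 0.    , -0.0027, -0.0004, -0.0034,  0.0004, -0.0017, -0.0014]), 'joint_efforts': array([  0.0003, -49.4879,  -0.3838, -31.5212,   0.0129,   0.0074,
         0.    ]), 'ee_pos': array([ 0.1718, -0.6264,  0.2303]), 'orientation': array([-0.0008,  0.991 ,  0.1335, -0.0002]), 'force': array([ 0.2884, -0.2184, -0.0789]), 'wrist_torque': array([-0.0137,  0.068 ,  0.0461]), 'finger_gap': 0.08559590997286702}
```

View pics/scene0.png

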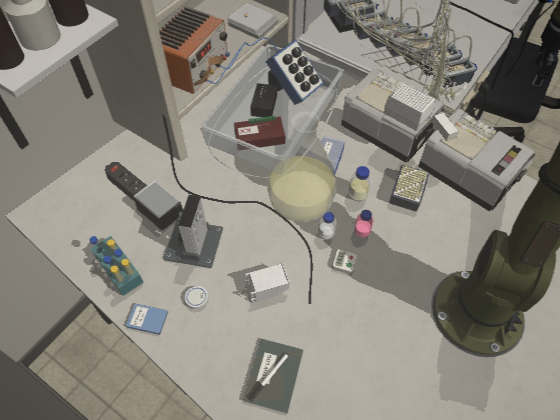

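View pics/top0.png

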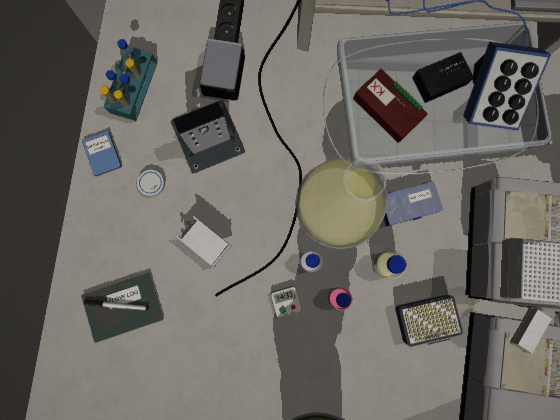

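The scene view shows the upright at (193,230), the shelf at (266,283), and three bottles: blue-capped white at (327,226), pink at (363,222), larger yellowish at (360,183). In the top view the bottles are at (311,262), (341,299) and (392,264). The blue-capped white one is the smallest and isn't pink, so it fits. I'll confirm it in an enlarged crop.

```bash
python3 - <<'E'
from h import *
np.set_printoptions(precision=4,suppress=True)
t=cv2.imread('pics/top0.png'); s=cv2.imread('pics/scene0.png')
def c(im,x,y,w,h,W,H): return cv2.resize(im[y:y+h,x:x+w],(W,H),interpolation=cv2.INTER_CUBIC)
a=c(t,165,95,90,180,300,600); b=c(s,160,185,140,120,490,420)
d=c(s,305,160,80,85,169,180); e=c(t,290,240,120,70,309,180)
m=np.zeros((600,800,3),np.uint8); m[:,:300]=a; m[:420,305:795]=b; m[420:,305:474]=d; m[420:,480:789]=e
cv2.imwrite('pics/m1.png',m)
T=campose('top');S=campose('scene')
print('small',tri([ray(T,311,261),ray(S,328,217)]))
print('big',tri([ray(T,396,265),ray(S,363,172)]))
print('pink',tri([ray(T,343,300),ray(S,366,215)]))
for n,p in dict(dish=(150,183),upr=(207,137),shelf=(203,242)).items(): print(n,plane(T,*p,0.05))
E
```

```text
small (array([0.4378, 0.0268, 0.0856]), [np.float64(0.4), np.float64(0.4)])
big (array([ 0.4334, -0.1447,  0.1041]), [np.float64(0.2), np.float64(0.2)])
pink (array([ 0.3599, -0.0411,  0.0797]), [np.float64(0.3), np.float64(0.3)])
dish [0.596  0.3741 0.05  ]
upr [0.7022 0.2569 0.05  ]
shelf [0.4723 0.2545 0.05  ]
```

View pics/m1.png

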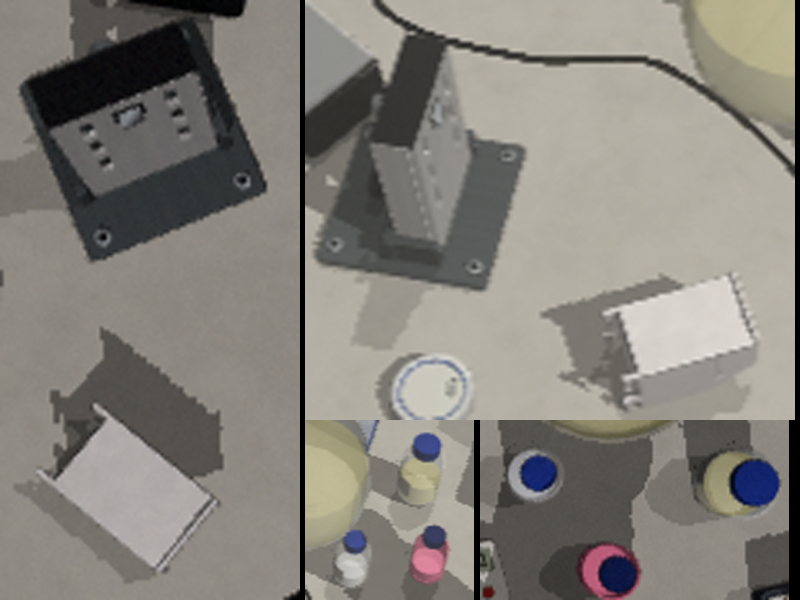

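Crop confirms: blue-capped white bottle (cap height 0.086 measured vs 0.088 given) is the small one; the yellow one is 0.104 (big), the pink one excluded. Now the rough poses of shelf and upright.

```bash
python3 - <<'E'
from h import *
np.set_printoptions(precision=4,suppress=True)
T=campose('top');S=campose('scene')
tp=lambda x,y:(165+x/3.3333,95+y/3.3333)
sc=lambda x,y:(160+(x-305)/3.5,185+y/3.5)
# shelf: front corners (lip top) and rear corners; both views
P={k:tri([ray(T,*tp(*a)),ray(S,*sc(*b))]) for k,a,b in [('fr',(217,500),(735,275)),('fl',(160,571),(757,337)),('rr',(103,412),(612,313)),('rl',(47,478),(632,378)),
 ('foot_r',(242,181),(508,155)),('foot_l',(102,237),(475,267)),('colTopR',(190,72),(448,37)),('colTopL',(53,124),(375,142))]}
for k,v in P.items(): print(k,v)
g=lambda a,b:np.degrees(np.arctan2(*(P[a][0]-P[b][0])[[1,0]]))
print(g('fl','fr')-90,g('rl','rr')-90,g('rl','fl'),g('rr','fr'),'up',g('foot_l','foot_r')-90,g('colTopL','colTopR')-90)
E
```

```text
fr (array([0.4667, 0.1963, 0.0526]), [np.float64(0.8), np.float64(0.8)])
fl (array([0.4221, 0.2302, 0.0584]), [np.float64(0.6), np.float64(0.6)])
rr (array([0.5219, 0.2721, 0.0499]), [np.float64(0.0), np.float64(0.0)])
rl (array([0.4787, 0.3052, 0.0511]), [np.float64(0.2), np.float64(0.2)])
foot_r (array([0.6881, 0.1925, 0.0083]), [np.float64(0.1), np.float64(0.1)])
foot_l (array([0.6456, 0.2856, 0.0081]), [np.float64(0.2), np.float64(0.2)])
colTopR (array([0.7078, 0.2115, 0.1752]), [np.float64(0.6), np.float64(0.6)])
colTopL (array([0.6918, 0.2978, 0.1525]), [np.float64(11.9), np.float64(11.9)])
52.70980517239954 52.50345055523394 52.96974925850879 53.91056694839575 up 24.543852143474453 10.4849242674196
```

>>> carry_out([
  {"hand": 1, "delta_pos": [0.05, 0.04, 0.03], "roll": 10},
  {"hand": 1, "delta_pos": [0.1, 0.08, 0.06], "roll": 20},
  {"hand": 1, "delta_pos": [0.15, 0.12, 0.09], "roll": 30},
  {"hand": 1, "delta_pos": [0.2, 0.16, 0.12], "roll": 40},
  {"hand": 1, "delta_pos": [0.25, 0.21, 0.12], "roll": 50},
  {"hand": 1, "delta_pos": [0.29, 0.26, 0.12], "roll": 60},
  {"hand": 1, "delta_pos": [0.32, 0.31, 0.12], "roll": 70},
  {"hand": 1, "delta_pos": [0.34, 0.36, 0.12], "roll": 80},
  {"hand": 1, "delta_pos": [0.35, 0.42, 0.12], "roll": 90},
  {"hand": 1, "delta_pos": [0.35, 0.48, 0.12], "roll": 100},
  {"hand": 1, "delta_pos": [0.35, 0.54, 0.12], "roll": 110},
  {"hand": 1, "delta_pos": [0.35, 0.6, 0.12], "roll": 120},
])

```text
t: 1.6
ee_pos: [0.5215, -0.0401, 0.351]
orientation: [-0.0, 0.377, 0.926, -0.0]
force: [0.9, -0.5, 0.5]
finger_gap: 0.0848
```

>>> carry_out([
  {"hand": 1, "delta_pos": [0.01, 0.04, 0], "roll": 10},
  {"hand": 1, "delta_pos": [0.02, 0.08, -0.01], "roll": 20},
  {"hand": 1, "delta_pos": [0.03, 0.12, -0.02], "roll": 30},
  {"hand": 1, "delta_pos": [0.04, 0.16, -0.03], "roll": 40},
  {"hand": 1, "delta_pos": [0.05, 0.2, -0.04], "roll": 50},
  {"hand": 1, "delta_pos": [0.06, 0.23, -0.05], "roll": 60},
  {"hand": 1, "delta_pos": [0.065, 0.243, -0.05], "roll": 69.5},
  {"hand": 1, "delta_pos": [0.065, 0.243, -0.05], "roll": 69.5},
  {"hand": 1, "delta_pos": [0.065, 0.243, -0.05], "roll": 69.5},
])

```text
t: 2.72
ee_pos: [0.5869, 0.1999, 0.3012]
orientation: [-0.0, -0.213, 0.977, -0.0]
force: [0.0, -0.6, 0.5]
finger_gap: 0.0852
```

```bash
python3 - <<'E'
from h import *
import json
s=sense(); im=optics.grab_frame('wrist'); cv2.imwrite('pics/w1.png',im)
json.dump({k:list(map(float,s[k])) for k in('ee_pos','orientation')},open('w1.json','w')); print(s['ee_pos'],s['orientation'],s['joint_pos'])
E
```

```text
[0.58694786 0.19985593 0.30115201] [-2.49606461e-04 -2.13344177e-01  9.76977038e-01 -2.59107051e-04] [ 0.36733527  0.37773703 -0.97927976  1.39399819  0.31169473  1.53246559
  1.41057433]
```

>>> carry_out([
  {"hand": 1, "delta_pos": [0.02, -0.05, -0.02], "roll": 0},
  {"hand": 1, "delta_pos": [0.03, -0.07, -0.03], "roll": 0},
  {"hand": 1, "delta_pos": [0.03, -0.07, -0.03], "roll": 0},
  {"hand": 1, "delta_pos": [0.03, -0.07, -0.03], "roll": 0},
])

```text
t: 3.28
ee_pos: [0.6164, 0.1322, 0.2721]
orientation: [0.0, -0.215, 0.977, 0.001]
force: [0.9, 0.4, -0.8]
finger_gap: 0.0855
```

```bash
python3 - <<'E'
from h import *
import json
s=sense(); im=optics.grab_frame('wrist'); cv2.imwrite('pics/w2.png',im)
json.dump({k:list(map(float,s[k])) for k in('ee_pos','orientation')},open('w2.json','w')); print(s['ee_pos'],s['orientation'])
E
```

```text
[0.61641879 0.1322131  0.27205461] [ 3.26174720e-04 -2.15400561e-01  9.76525539e-01  6.02169071e-04]
```

View pics/w1.png

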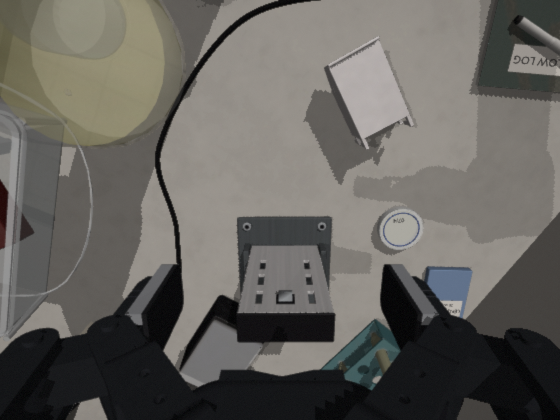

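View pics/w2.png

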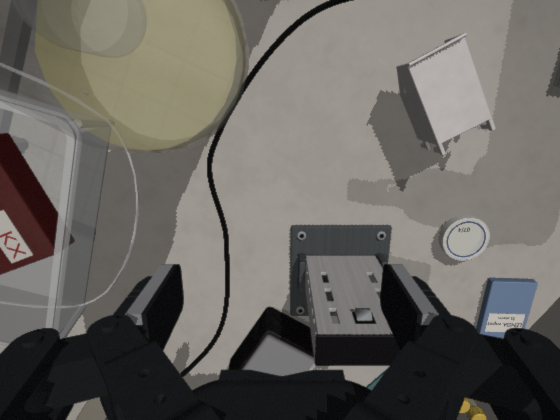

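w1 shows the upright face at (285,280), with screws at (247,227) and (322,227), slot columns near u=260 and 309, and the catch at (285,297). In w2 it is at (345,295), with its right part behind a finger. I'll enlarge both for pixel accuracy.

```bash
python3 - <<'E'
from h import *
a=cv2.imread('pics/w1.png')[212:347,230:340]; b=cv2.imread('pics/w2.png')[220:370,285:395]
A=cv2.resize(a,None,fx=3.6,fy=3.6,interpolation=cv2.INTER_CUBIC);B=cv2.resize(b,None,fx=3.6,fy=3.6,interpolation=cv2.INTER_CUBIC)
m=np.zeros((600,800,3),np.uint8); m[:A.shape[0],:A.shape[1]]=A; m[:B.shape[0],400:400+B.shape[1]]=B
cv2.imwrite('pics/m2.png',m)
E
```

```text
(no output)
```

View pics/m2.png

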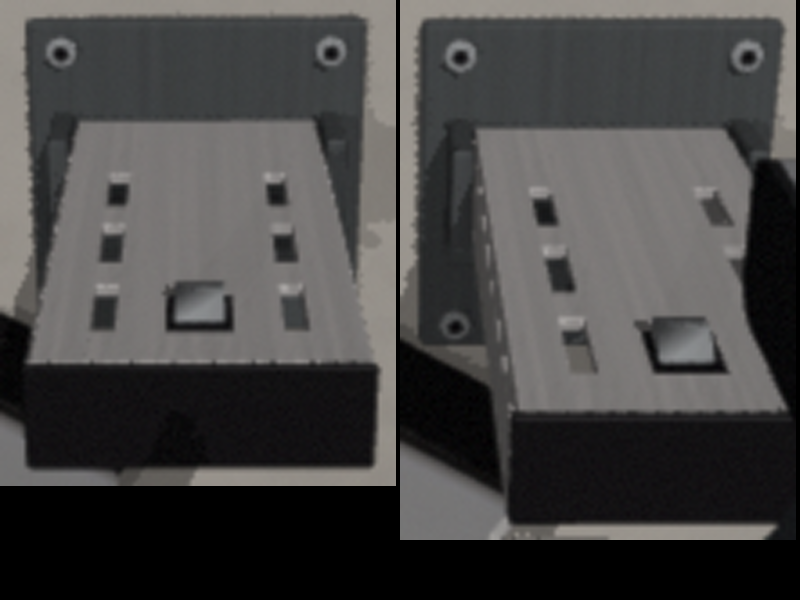

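```bash
cat > up.py <<'E'
from h import *
import json
np.set_printoptions(precision=4,suppress=True)
W=[campose('wrist',json.load(open(f'w{k}.json'))) for k in(1,2)]
D={'scR':((61,53),(60,57)),'scL':((330,53),(348,57)),'botR':((78,121),(76,129)),'botL':((315,120),(326,127)),'topR':((29,363),(112,411)),'topL':((377,365),(390,412)),
'R1lo':((107.5,286),(171,318)),'R1hi':((104,328),(184,373)),'R2lo':((114,224),(155,245)),'R2hi':((111,262),(164.5,291)),'R3lo':((119.5,173),(140,186)),'R3hi':((117.5,207),(146.5,224)),
'L3lo':((275.5,173),(305.5,186)),'L3hi':((278.5,207),(321.5,227))}
P={}
for k,(a,b) in D.items():
    P[k],e=tri([ray(W[0],230+a[0]/3.6,212+a[1]/3.6),ray(W[1],285+b[0]/3.6,220+b[1]/3.6)]); print(k,P[k],e[0])
g=lambda a,b:np.degrees(np.arctan2(*(P[a]-P[b])[[1,0]]))-90
for a,b in(('scL','scR'),('botL','botR'),('topL','topR'),('L3lo','R3lo'),('L3hi','R3hi')): print(a,g(a,b),np.linalg.norm(P[a]-P[b]))
th=np.radians(24.6); ux=np.array([np.cos(th),np.sin(th)]);uy=np.array([-ux[1],ux[0]])
for k in P: print(k,'ux %.4f uy %.4f z %.4f'%(P[k][:2]@ux,P[k][:2]@uy,P[k][2]))
E
python3 up.py
```

```text
scR [0.6897 0.1951 0.0099] 0.1
scL [0.6459 0.2865 0.0139] 0.1
botR [0.711  0.2115 0.014 ] 0.1
botL [0.674  0.2945 0.0105] 0.1
topR [0.7163 0.2126 0.1596] 0.2
topL [0.7446 0.3498 0.0494] 4.1
R1lo [0.7055 0.2288 0.1258] 0.1
R1hi [0.7055 0.2291 0.1482] 0.5
R2lo [0.704  0.2282 0.0915] 0.2
R2hi [0.7057 0.2292 0.1121] 0.1
R3lo [0.7042 0.2282 0.0552] 0.3
R3hi [0.7078 0.23   0.0723] 0.3
L3lo [0.6821 0.2783 0.0536] 0.3
L3hi [0.6835 0.2782 0.0768] 0.0
scL 25.566153171630006 0.10145913331240096
botL 24.001321307198538 0.09097232296787225
topL -11.643050715824018 0.1782357243218341
L3lo 23.817103207058125 0.0547262243419533
L3hi 26.800457762168193 0.05412466276891235
scR ux 0.7083 uy -0.1097 z 0.0099
scL ux 0.7066 uy -0.0084 z 0.0139
botR ux 0.7345 uy -0.1037 z 0.0140
botL ux 0.7354 uy -0.0128 z 0.0105
topR ux 0.7398 uy -0.1049 z 0.1596
topL ux 0.8226 uy 0.0081 z 0.0494
R1lo ux 0.7367 uy -0.0856 z 0.1258
R1hi ux 0.7369 uy -0.0854 z 0.1482
R2lo ux 0.7351 uy -0.0855 z 0.0915
R2hi ux 0.7371 uy -0.0854 z 0.1121
R3lo ux 0.7353 uy -0.0856 z 0.0552
R3hi ux 0.7393 uy -0.0855 z 0.0723
L3lo ux 0.7360 uy -0.0309 z 0.0536
L3hi ux 0.7372 uy -0.0316 z 0.0768
```

>>> carry_out([
  {"hand": 1, "delta_pos": [-0.04, 0.03, -0.01], "roll": 7},
  {"hand": 1, "delta_pos": [-0.08, 0.07, -0.03], "roll": 14},
  {"hand": 1, "delta_pos": [-0.12, 0.1, -0.05], "roll": 21},
  {"hand": 1, "delta_pos": [-0.144, 0.119, -0.06], "roll": 28.2},
  {"hand": 1, "delta_pos": [-0.144, 0.119, -0.06], "roll": 28.2},
  {"hand": 1, "delta_pos": [-0.144, 0.119, -0.06], "roll": 28.2},
])

```text
t: 4.08
ee_pos: [0.4736, 0.25, 0.2121]
orientation: [0.001, -0.446, 0.895, -0.0]
force: [-0.4, -0.7, -0.2]
finger_gap: 0.0853
```

```bash
python3 - <<'E'
from h import *
import json
s=sense(); im=optics.grab_frame('wrist'); cv2.imwrite('pics/w3.png',im)
json.dump({k:list(map(float,s[k])) for k in('ee_pos','orientation')},open('w3.json','w')); print(s['ee_pos'],s['orientation'],s['joint_pos'])
E
```

```text
[0.47356086 0.24999112 0.21211507] [ 7.34357251e-04 -4.46173498e-01  8.94946076e-01 -4.37668912e-04] [ 0.4901346   0.24006694 -1.15547714  1.73397908  0.22802905  1.31436748
  1.78276623]
```

View pics/w3.png

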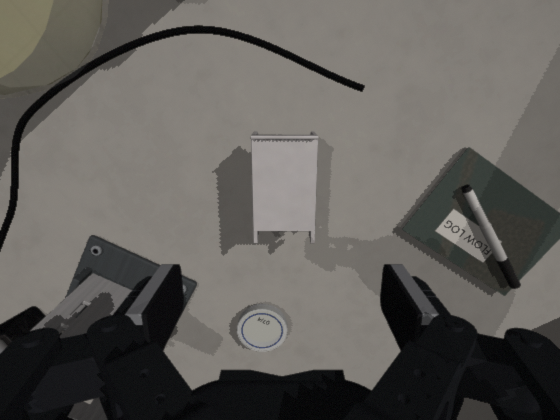

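w3 shows the shelf nearly square in view: lip edge row ~136 (u 251–318), rear edge of the top row ~231 (u 253–315), claw tips to row 243.

```bash
python3 - <<'E'
from h import *
import json
np.set_printoptions(precision=4,suppress=True)
s=json.load(open('w3.json'));c=campose('wrist',s)
im=cv2.imread('pics/w3.png');m=(im.min(2)>150).astype(np.uint8);m[:120]=0;m[250:]=0;m[:,:230]=0;m[:,340:]=0
for r in(136,145,180,215,228,231,234,238): x=np.where(m[r])[0]; print(r,x.min() if len(x) else 0,x.max() if len(x) else 0,len(x))
for z in(.058,):
  p=[plane(c,u,v,z) for u,v in((251.5,140),(317.5,140),(253.5,231),(314.5,231))]; 
  for a in p: print(a)
  mid=[(p[0]+p[1])/2,(p[2]+p[3])/2]; d=mid[1]-mid[0]; print('yaw',np.degrees(np.arctan2(d[1],d[0])),'len',np.linalg.norm(d),'w',np.linalg.norm(p[0]-p[1]),np.linalg.norm(p[2]-p[3]))
  e=p[2]-p[3];print('yaw2',np.degrees(np.arctan2(e[1],e[0]))); 
q=s['orientation'];print('tool x yaw',np.degrees(2*np.arctan2(q[2],q[1])))
# heights: triangulate rear corners with w1
c1=campose('wrist',json.load(open('w1.json')))
print(tri([ray(c,254.5,231),ray(c1,365,143)]),tri([ray(c,314.5,231),ray(c1,411,121)]))
# row of plane z=.058 vs depth: centre
print('centre by rear', mid[1]-0.045*np.array([np.cos(np.radians(52.9)),np.sin(np.radians(52.9)),0]))
E
```

```text
136 251 317 67
145 252 316 64
180 255 315 58
215 256 311 29
228 255 283 29
231 0 0 0
234 0 0 0
238 0 0 0
[0.4691 0.2015 0.058 ]
[0.4237 0.2358 0.058 ]
[0.5202 0.2686 0.058 ]
[0.4746 0.303  0.058 ]
yaw 52.75077613012029 len 0.08429889848343555 w 0.05688108133841644 0.0570777786226452
yaw2 -37.05600940408581
tool x yaw 232.99690751103225
(array([0.5226, 0.2741, 0.0486]), [np.float64(2.4), np.float64(2.4)]) (array([0.4783, 0.3144, 0.0349]), [np.float64(2.4), np.float64(2.4)])
centre by rear [0.4703 0.2499 0.058 ]
```

>>> carry_out([
  {"hand": 1, "delta_pos": [-0.0045, -0.002, -0.05], "roll": 0},
  {"hand": 1, "delta_pos": [-0.0045, -0.002, -0.1], "roll": 0},
  {"hand": 1, "delta_pos": [-0.0045, -0.002, -0.14], "roll": 0},
  {"hand": 1, "delta_pos": [-0.0045, -0.002, -0.17], "roll": 0},
  {"hand": 1, "delta_pos": [-0.0045, -0.002, -0.184], "roll": 0},
  {"hand": 1, "delta_pos": [-0.0045, -0.002, -0.184], "roll": 0},
  {"hand": -1, "delta_pos": [-0.0045, -0.002, -0.184], "roll": 0},
  {"hand": -1, "delta_pos": [-0.0045, -0.002, -0.184], "roll": 0},
  {"hand": -1, "delta_pos": [-0.0045, -0.002, -0.184], "roll": 0},
  {"hand": -1, "delta_pos": [-0.0045, -0.002, -0.184], "roll": 0},
  {"hand": -1, "delta_pos": [-0.0045, -0.002, -0.184], "roll": 0},
  {"hand": -1, "delta_pos": [-0.0045, -0.002, -0.184], "roll": 0},
], grip_force=90)

```text
t: 5.62
ee_pos: [0.4698, 0.2484, 0.0292]
orientation: [0.001, -0.446, 0.895, -0.0]
force: [-1.1, -0.5, 5.7]
finger_gap: 0.0565
```

>>> carry_out([
  {"hand": -1, "delta_pos": [0, 0, 0.03], "roll": 0},
  {"hand": -1, "delta_pos": [0, 0, 0.07], "roll": 0},
  {"hand": -1, "delta_pos": [0.03, -0.005, 0.1], "roll": -5},
  {"hand": -1, "delta_pos": [0.06, -0.01, 0.12], "roll": -11},
  {"hand": -1, "delta_pos": [0.09, -0.015, 0.12], "roll": -17},
  {"hand": -1, "delta_pos": [0.12, -0.02, 0.12], "roll": -23},
  {"hand": -1, "delta_pos": [0.14, -0.023, 0.11], "roll": -28.4},
  {"hand": -1, "delta_pos": [0.15, -0.025, 0.1], "roll": -28.4},
  {"hand": -1, "delta_pos": [0.158, -0.025, 0.091], "roll": -28.4},
  {"hand": -1, "delta_pos": [0.158, -0.025, 0.091], "roll": -28.4},
  {"hand": -1, "delta_pos": [0.158, -0.025, 0.091], "roll": -28.4},
])

```text
t: 7.0
ee_pos: [0.6258, 0.2234, 0.1187]
orientation: [-0.0, -0.214, 0.977, 0.0]
force: [0.1, 0.3, -1.7]
finger_gap: 0.0565
```

```bash
python3 - <<'E'
from h import *
import json
s=sense(); im=optics.grab_frame('wrist'); cv2.imwrite('pics/w4.png',im);t=optics.grab_frame('top');c=optics.grab_frame('scene')
cv2.imwrite('pics/t4.png',t);cv2.imwrite('pics/s4.png',c)
json.dump({k:list(map(float,s[k])) for k in('ee_pos','orientation')},open('w4.json','w')); print(s['ee_pos'],s['orientation'],s['joint_pos'],s['force'])
q=s['orientation'];print('yaw',np.degrees(2*np.arctan2(q[2],q[1]))-180)
th=np.radians(24.6);print(s['ee_pos'][:2]@[np.cos(th),np.sin(th)],s['ee_pos'][:2]@[-np.sin(th),np.cos(th)])
m=np.zeros((600,800,3),np.uint8)
m[:,:480]=cv2.resize(im[220:420,200:360],(480,600),interpolation=cv2.INTER_CUBIC)
m[:300,490:790]=cv2.resize(c[190:290,140:240],(300,300),interpolation=cv2.INTER_CUBIC)
m[305:595,490:790]=cv2.resize(t[90:190,150:250],(300,290),interpolation=cv2.INTER_CUBIC)
cv2.imwrite('pics/m4.png',m)
E
```

```text
[0.62579902 0.22342372 0.11866433] [-5.06554496e-05 -2.14068355e-01  9.76818657e-01  2.18789553e-04] [ 0.24204059  0.57308529 -0.86328232  1.52205654  0.4480167   1.25437783
  1.31932111] [ 0.1057115   0.25559364 -1.66839289]
yaw 24.721751562767793
0.6620060709386832 -0.05736319377857402
```

View pics/m4.png

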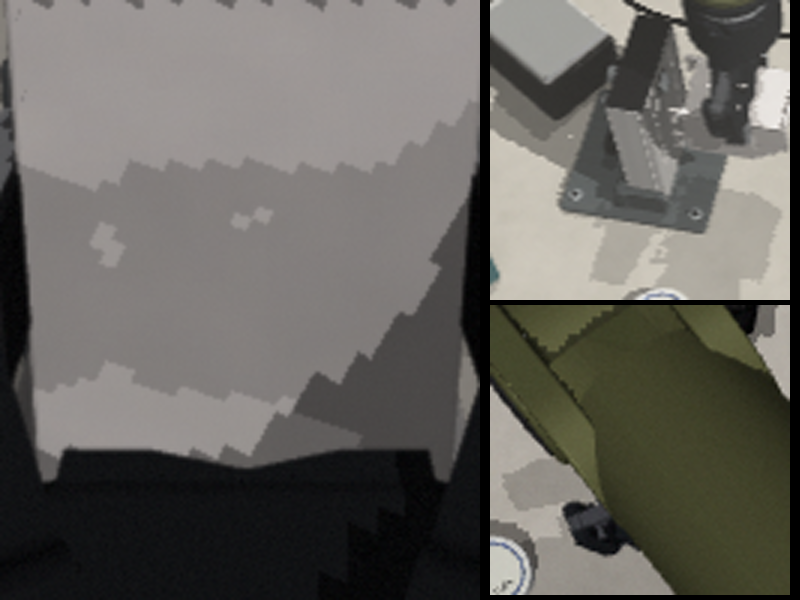

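The crop shows the shelf blocking the wrist view; the scene shows the claws just in front of the face. Next is a guarded approach by feel.

>>> carry_out([
  {"hand": -1, "delta_pos": [0.006, 0.002, 0.0013], "roll": 0},
  {"hand": -1, "delta_pos": [0.013, 0.005, 0.0013], "roll": 0},
  {"hand": -1, "delta_pos": [0.013, 0.005, 0.0013], "roll": 0},
])

```text
t: 7.52
ee_pos: [0.6401, 0.2281, 0.1196]
orientation: [0.0, -0.213, 0.977, 0.0]
force: [-0.4, 0.1, -2.6]
finger_gap: 0.0567
```

>>> carry_out([
  {"hand": -1, "delta_pos": [0.0018, 0.0008, 0], "roll": 0},
  {"hand": -1, "delta_pos": [0.0036, 0.0016, 0], "roll": 0},
  {"hand": -1, "delta_pos": [0.0036, 0.0016, 0], "roll": 0},
])

```text
t: 7.9
ee_pos: [0.6431, 0.2295, 0.1196]
orientation: [-0.0, -0.213, 0.977, 0.0]
force: [0.3, -0.3, -2.1]
finger_gap: 0.0563
```

>>> carry_out([
  {"hand": -1, "delta_pos": [0.0014, 0.0012, 0], "roll": 0},
  {"hand": -1, "delta_pos": [0.0032, 0.002, 0], "roll": 0},
  {"hand": -1, "delta_pos": [0.0032, 0.002, 0], "roll": 0},
])

```text
t: 8.28
ee_pos: [0.6463, 0.2315, 0.1196]
orientation: [0.0, -0.213, 0.977, 0.0]
force: [-0.5, 0.7, -2.2]
finger_gap: 0.0562
```

>>> carry_out([
  {"hand": -1, "delta_pos": [0.0014, 0.0007, 0], "roll": 0},
  {"hand": -1, "delta_pos": [0.0027, 0.0013, 0], "roll": 0},
  {"hand": -1, "delta_pos": [0.0027, 0.0013, 0], "roll": 0},
])

```text
t: 8.65
ee_pos: [0.6485, 0.2325, 0.1197]
orientation: [-0.001, -0.213, 0.977, -0.0]
force: [-2.0, -2.3, -1.0]
finger_gap: 0.0565
```

>>> carry_out([
  {"hand": -1, "delta_pos": [0.0014, 0.0006, 0], "roll": 0},
  {"hand": -1, "delta_pos": [0.0014, 0.0006, 0], "roll": 0},
])

```text
t: 8.9
ee_pos: [0.6491, 0.2329, 0.1197]
orientation: [-0.001, -0.214, 0.977, -0.0]
force: [-5.9, -3.8, 0.5]
finger_gap: 0.0566
```

```bash
python3 - <<'E'
from h import *
s=sense();t=np.radians(24.6);u=np.array([[np.cos(t),np.sin(t)],[-np.sin(t),np.cos(t)]]);np.set_printoptions(precision=4,suppress=True)
print(u@s['ee_pos'][:2],s['ee_pos'][2],'F',u@s['force'][:2],s['force'][2],'T',u@s['wrist_torque'][:2],s['wrist_torque'][2])
c=optics.grab_frame('scene');cv2.imwrite('pics/s5.png',c)
cv2.imwrite('pics/m5.png',cv2.resize(c[180:270,160:280],(800,600),interpolation=cv2.INTER_CUBIC))
E
```

```text
[ 0.6871 -0.0585] 0.11966248420048863 F [-6.962  -0.9691] 0.5331021099649133 T [-0.015   1.1405] 0.05360830858042038
```

View pics/m5.png

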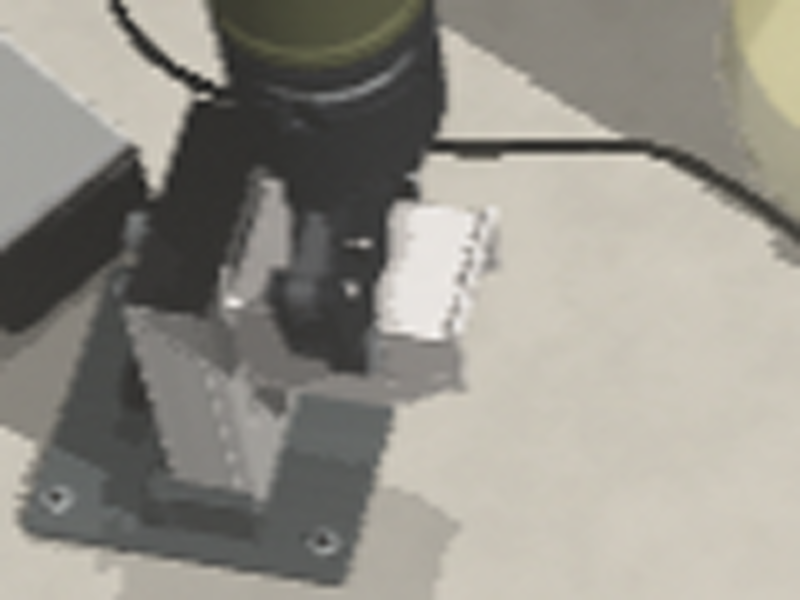

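Rear edges seem to bear on the face (stiff contact, 7 N, at about the predicted position; no claws visible outside). Ease off slightly and lower.

>>> carry_out([
  {"hand": -1, "delta_pos": [-0.0008, -0.0003, -0.001], "roll": 0},
  {"hand": -1, "delta_pos": [-0.0008, -0.0003, -0.003], "roll": 0},
  {"hand": -1, "delta_pos": [-0.0008, -0.0003, -0.005], "roll": 0},
  {"hand": -1, "delta_pos": [-0.0008, -0.0003, -0.005], "roll": 0},
])

```text
t: 9.45
ee_pos: [0.6489, 0.233, 0.1161]
orientation: [-0.0, -0.214, 0.977, -0.0]
force: [-6.7, -2.6, 5.7]
finger_gap: 0.0566
```

>>> carry_out([
  {"hand": -1, "delta_pos": [0, 0, -0.0015], "roll": 0},
  {"hand": -1, "delta_pos": [0, 0, -0.003], "roll": 0},
  {"hand": -1, "delta_pos": [0, 0, -0.003], "roll": 0},
])

```text
t: 9.82
ee_pos: [0.6482, 0.2326, 0.1111]
orientation: [-0.002, -0.214, 0.977, -0.0]
force: [-4.4, -1.0, -1.6]
finger_gap: 0.0565
```

>>> carry_out([
  {"hand": -1, "delta_pos": [0, 0, -0.0015], "roll": 0},
  {"hand": -1, "delta_pos": [0, 0, -0.003], "roll": 0},
  {"hand": -1, "delta_pos": [0, 0, -0.003], "roll": 0},
])

```text
t: 10.2
ee_pos: [0.6485, 0.2327, 0.108]
orientation: [-0.001, -0.214, 0.977, -0.0]
force: [-4.5, -1.0, -2.0]
finger_gap: 0.0562
```

>>> carry_out([
  {"hand": -1, "delta_pos": [0, 0, -0.001], "roll": 0},
  {"hand": -1, "delta_pos": [0, 0, -0.002], "roll": 0},
  {"hand": -1, "delta_pos": [0, 0, -0.002], "roll": 0},
])

```text
t: 10.58
ee_pos: [0.6491, 0.2329, 0.1065]
orientation: [-0.0, -0.214, 0.977, -0.0]
force: [-4.4, -1.4, -0.8]
finger_gap: 0.0567
```

>>> carry_out([
  {"hand": -1, "delta_pos": [0, 0, -0.001], "roll": 0},
  {"hand": -1, "delta_pos": [0, 0, -0.002], "roll": 0},
  {"hand": -1, "delta_pos": [0, 0, -0.002], "roll": 0},
])

```text
t: 10.95
ee_pos: [0.6491, 0.2329, 0.1054]
orientation: [-0.0, -0.214, 0.977, -0.0]
force: [-6.1, -3.2, 2.4]
finger_gap: 0.0565
```

>>> carry_out([
  {"hand": -1, "delta_pos": [0, 0, -0.001], "roll": 0},
  {"hand": -1, "delta_pos": [0, 0, -0.002], "roll": 0},
  {"hand": -1, "delta_pos": [0, 0, -0.002], "roll": 0},
])

```text
t: 11.32
ee_pos: [0.6491, 0.2329, 0.1052]
orientation: [-0.0, -0.214, 0.977, -0.001]
force: [-9.2, -5.4, 10.9]
finger_gap: 0.0568
```

>>> carry_out([
  {"hand": -1, "delta_pos": [0, 0, -0.001], "roll": 0},
  {"hand": -1, "delta_pos": [0, 0, -0.001], "roll": 0},
])

```text
t: 11.58
ee_pos: [0.6491, 0.2329, 0.1051]
orientation: [-0.0, -0.214, 0.977, -0.001]
force: [-11.4, -6.5, 15.6]
finger_gap: 0.0566
```

>>> carry_out([
  {"hand": -1, "delta_pos": [-0.0015, -0.0007, 0.003], "roll": 0},
  {"hand": -1, "delta_pos": [-0.0015, -0.0007, 0.006], "roll": 0},
  {"hand": -1, "delta_pos": [-0.0015, -0.0007, 0.006], "roll": 0},
])

```text
t: 11.95
ee_pos: [0.6486, 0.2324, 0.1071]
orientation: [0.001, -0.213, 0.977, 0.0]
force: [1.5, 0.2, -5.4]
finger_gap: 0.0567
```

>>> carry_out([
  {"hand": -1, "delta_pos": [0, 0, 0.001], "roll": 0},
  {"hand": -1, "delta_pos": [0, 0, 0.001], "roll": 0},
])

```text
t: 12.2
ee_pos: [0.6486, 0.2324, 0.1073]
orientation: [0.0, -0.213, 0.977, 0.0]
force: [4.9, 2.2, -11.0]
finger_gap: 0.0562
```

Upward pull is resisted at 11 N with no motion: the catch is out and the claws hold. Set it back down, release, retreat, and look.

>>> carry_out([
  {"hand": -1, "delta_pos": [0, 0, -0.002], "roll": 0},
  {"hand": -1, "delta_pos": [0, 0, -0.0025], "roll": 0},
  {"hand": 1, "delta_pos": [0, 0, -0.0025], "roll": 0},
  {"hand": 1, "delta_pos": [0, 0, -0.0025], "roll": 0},
  {"hand": 1, "delta_pos": [0, 0, -0.0025], "roll": 0},
  {"hand": 1, "delta_pos": [0, 0, -0.0025], "roll": 0},
  {"hand": 1, "delta_pos": [0, 0, 0.03], "roll": 0},
  {"hand": 1, "delta_pos": [0, 0, 0.08], "roll": 0},
  {"hand": 1, "delta_pos": [-0.02, -0.01, 0.13], "roll": 0},
  {"hand": 1, "delta_pos": [-0.05, -0.02, 0.17], "roll": 0},
  {"hand": 1, "delta_pos": [-0.05, -0.02, 0.17], "roll": 0},
  {"hand": 1, "delta_pos": [-0.05, -0.02, 0.17], "roll": 0},
])

```text
t: 13.7
ee_pos: [0.5981, 0.2119, 0.2784]
orientation: [0.0, -0.213, 0.977, -0.0]
force: [0.2, -0.4, -0.4]
finger_gap: 0.0856
```

```bash
python3 - <<'E'
from h import *
import json
s=sense(); im=optics.grab_frame('wrist'); cv2.imwrite('pics/w6.png',im)
json.dump({k:list(map(float,s[k])) for k in('ee_pos','orientation')},open('w6.json','w')); print(s['ee_pos'],s['orientation'],s['joint_pos'])
cv2.imwrite('pics/m6.png',cv2.resize(im[150:390,170:400],(575,600),interpolation=cv2.INTER_CUBIC))
E
```

```text
[0.59811147 0.21188207 0.27836409] [ 5.78367306e-05 -2.13223933e-01  9.77003290e-01 -3.48843751e-04] [ 0.30948544  0.40835819 -0.93425687  1.39556033  0.32660402  1.49846878
  1.39273797]
```

View pics/m6.png

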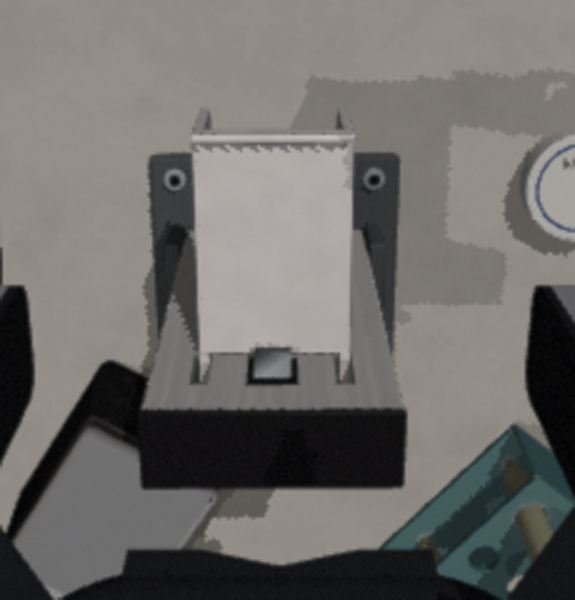

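The crop shows the shelf home: claws in the top slots at (203,372) and (345,372), and the catch tongue at (272,363) out over the rear edge. Now the bottle.

>>> carry_out([
  {"hand": 1, "delta_pos": [-0.03, -0.03, 0], "roll": -9},
  {"hand": 1, "delta_pos": [-0.06, -0.06, 0], "roll": -18},
  {"hand": 1, "delta_pos": [-0.09, -0.1, 0], "roll": -27},
  {"hand": 1, "delta_pos": [-0.12, -0.13, -0.02], "roll": -36},
  {"hand": 1, "delta_pos": [-0.14, -0.16, -0.05], "roll": -45},
  {"hand": 1, "delta_pos": [-0.16, -0.185, -0.07], "roll": -52.6},
  {"hand": 0.6, "delta_pos": [-0.16, -0.185, -0.08], "roll": -52.6},
  {"hand": 0.6, "delta_pos": [-0.16, -0.185, -0.08], "roll": -52.6},
  {"hand": 0.6, "delta_pos": [-0.16, -0.185, -0.08], "roll": -52.6},
])

```text
t: 14.88
ee_pos: [0.4389, 0.0285, 0.1991]
orientation: [0.0, 0.24, 0.971, 0.001]
force: [0.1, -0.2, -0.1]
finger_gap: 0.0684
```

```bash
python3 - <<'E'
from h import *
import json
np.set_printoptions(precision=4,suppress=True)
s=sense(); im=optics.grab_frame('wrist'); cv2.imwrite('pics/w7.png',im)
json.dump({k:list(map(float,s[k])) for k in('ee_pos','orientation')},open('w7.json','w')); print(s['ee_pos'],s['orientation'],s['joint_pos'],s['finger_gap'])
c6=campose('wrist',json.load(open('w6.json')))
P=[plane(c6,170+u/2.5,150+v/2.5,.134) for u,v in((192,150),(354,150),(200,352),(352,352))]
print('shelf corners',*P,'rear mid',(P[2]+P[3])/2, 'len',np.linalg.norm(P[0]+P[1]-P[2]-P[3])/2,np.linalg.norm(P[0]-P[1]))
T=campose('top');print('flask',plane(T,340,203,.05),plane(T,297,203,.05),plane(T,340,246,.05))
c=campose('wrist',s); b=im[...,0].astype(int)-im[...,2]
m=((b>60)&(im[...,1]<90)).astype(np.uint8); n,l,st,ce=cv2.connectedComponentsWithStats(m)
for i in range(1,n):
    if st[i,4]>100: print(st[i],ce[i],plane(c,*ce[i],.088))
print('expect',proj(c,[.4378,.0268,.088]))
E
```

```text
[0.4389 0.0285 0.1991] [0.0002 0.2403 0.9707 0.0007] [ 0.7285 -0.1152 -0.7882  1.9623 -0.087   1.261   1.0556] 0.06839719440357499
shelf corners [0.6282 0.1911 0.134 ] [0.6044 0.2434 0.134 ] [0.7022 0.2255 0.134 ] [0.678  0.2785 0.134 ] rear mid [0.6901 0.252  0.134 ] len 0.08157949421559754 0.0574887918341865
flask [ 0.5652 -0.0372  0.05  ] [0.5623 0.0563 0.05  ] [ 0.4719 -0.0383  0.05  ]
[ 135  133   36   38 1033] [152.5595 151.727 ] [ 0.3603 -0.0388  0.088 ]
[  64  281   45   38 1243] [ 86.1376 299.6146] [ 0.4387 -0.1604  0.088 ]
expect (np.float64(279.3804813637176), np.float64(200.36425264099543))
```

View pics/w7.png

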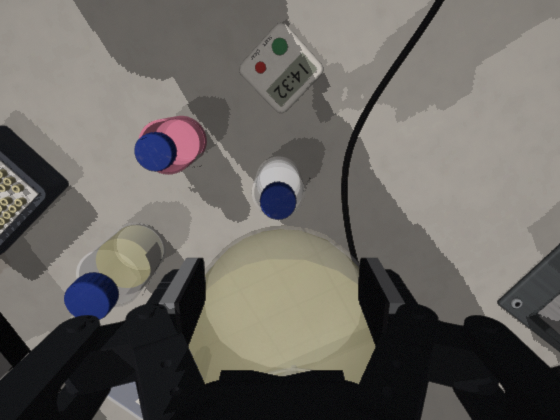

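The wrist view shows the small white bottle's cap at (277,201) between the jaws' line, the pink one at (172,145), the big one at (120,265), and the flask below centre. The cap agrees with the first estimate to about 1.5 mm.

>>> carry_out([
  {"hand": 0.6, "delta_pos": [-0.0045, -0.0015, -0.03], "roll": 0},
  {"hand": 0.6, "delta_pos": [-0.0045, -0.0015, -0.06], "roll": 0},
  {"hand": 0.6, "delta_pos": [-0.0045, -0.0015, -0.09], "roll": 0},
  {"hand": 0.6, "delta_pos": [-0.0045, -0.0015, -0.11], "roll": 0},
  {"hand": 0.6, "delta_pos": [-0.0045, -0.0015, -0.11], "roll": 0},
], grip_force=30)

```text
t: 15.55
ee_pos: [0.433, 0.0267, 0.0879]
orientation: [-0.001, 0.241, 0.971, 0.001]
force: [-0.8, -0.2, -0.5]
finger_gap: 0.0684
```

>>> carry_out([
  {"hand": 0.6, "delta_pos": [0, 0, -0.02], "roll": 0},
  {"hand": 0.6, "delta_pos": [0, 0, -0.04], "roll": 0},
  {"hand": 0.6, "delta_pos": [0, 0, -0.057], "roll": 0},
  {"hand": 0.6, "delta_pos": [0, 0, -0.057], "roll": 0},
])

```text
t: 16.05
ee_pos: [0.4331, 0.0261, 0.0312]
orientation: [-0.001, 0.241, 0.97, 0.0]
force: [0.6, -0.6, 0.5]
finger_gap: 0.0684
```

>>> carry_out([
  {"hand": -1, "delta_pos": [0, 0, 0], "roll": 0},
  {"hand": -1, "delta_pos": [0, 0, 0], "roll": 0},
  {"hand": -1, "delta_pos": [0, 0, 0], "roll": 0},
  {"hand": -1, "delta_pos": [0, 0, 0], "roll": 0},
  {"hand": -1, "delta_pos": [0, 0, 0], "roll": 0},
  {"hand": -1, "delta_pos": [0, 0, 0], "roll": 0},
  {"hand": -1, "delta_pos": [0, 0, 0.02], "roll": 0},
  {"hand": -1, "delta_pos": [0, 0, 0.05], "roll": 0},
  {"hand": -1, "delta_pos": [0, 0, 0.1], "roll": 0},
  {"hand": -1, "delta_pos": [0, 0, 0.15], "roll": 0},
  {"hand": -1, "delta_pos": [0, 0, 0.18], "roll": 0},
])

```text
t: 17.42
ee_pos: [0.4342, 0.0258, 0.2142]
orientation: [0.002, 0.242, 0.97, -0.0]
force: [0.2, -0.4, -0.4]
finger_gap: 0.0447
```

>>> carry_out([
  {"hand": -1, "delta_pos": [0, 0.03, 0.03], "roll": 6},
  {"hand": -1, "delta_pos": [0.01, 0.07, 0.05], "roll": 12},
  {"hand": -1, "delta_pos": [0.04, 0.1, 0.05], "roll": 19},
  {"hand": -1, "delta_pos": [0.08, 0.13, 0.05], "roll": 26},
  {"hand": -1, "delta_pos": [0.12, 0.155, 0.05], "roll": 33},
  {"hand": -1, "delta_pos": [0.15, 0.175, 0.05], "roll": 40},
  {"hand": -1, "delta_pos": [0.18, 0.19, 0.04], "roll": 47},
  {"hand": -1, "delta_pos": [0.2, 0.2, 0.03], "roll": 52.5},
  {"hand": -1, "delta_pos": [0.2123, 0.2056, 0.01], "roll": 52.5},
  {"hand": -1, "delta_pos": [0.2123, 0.2056, -0.01], "roll": 52.5},
  {"hand": -1, "delta_pos": [0.2123, 0.2056, -0.02], "roll": 52.5},
  {"hand": -1, "delta_pos": [0.2123, 0.2056, -0.02], "roll": 52.5},
])

```text
t: 18.92
ee_pos: [0.645, 0.2305, 0.1909]
orientation: [-0.001, -0.212, 0.977, -0.001]
force: [0.2, 1.0, -0.7]
finger_gap: 0.0446
```

>>> carry_out([
  {"hand": -1, "delta_pos": [0, 0, -0.01], "roll": 0},
  {"hand": -1, "delta_pos": [0, 0, -0.02], "roll": 0},
  {"hand": -1, "delta_pos": [0, 0, -0.024], "roll": 0},
  {"hand": -1, "delta_pos": [0, 0, -0.024], "roll": 0},
])

```text
t: 19.42
ee_pos: [0.6456, 0.2313, 0.1672]
orientation: [-0.0, -0.213, 0.977, 0.0]
force: [-0.0, -0.7, -0.6]
finger_gap: 0.0444
```

>>> carry_out([
  {"hand": -1, "delta_pos": [0, 0, -0.001], "roll": 0},
  {"hand": -1, "delta_pos": [0, 0, -0.002], "roll": 0},
  {"hand": -1, "delta_pos": [0, 0, -0.002], "roll": 0},
])

```text
t: 19.8
ee_pos: [0.646, 0.2316, 0.1661]
orientation: [0.0, -0.213, 0.977, 0.0]
force: [0.1, -0.1, 0.3]
finger_gap: 0.0445
```

>>> carry_out([
  {"hand": -1, "delta_pos": [0, 0, -0.001], "roll": 0},
  {"hand": -1, "delta_pos": [0, 0, -0.001], "roll": 0},
])

```text
t: 20.05
ee_pos: [0.646, 0.2316, 0.166]
orientation: [0.001, -0.212, 0.977, -0.0]
force: [-1.9, 0.3, 5.3]
finger_gap: 0.0444
```

Bottle is standing on the shelf (stiff contact at 0.166, expected 0.165). Ease off, open, and retreat upward.

>>> carry_out([
  {"hand": -1, "delta_pos": [0, 0, 0.001], "roll": 0},
  {"hand": 0, "delta_pos": [0, 0, 0.001], "roll": 0},
  {"hand": 0.6, "delta_pos": [0, 0, 0.001], "roll": 0},
  {"hand": 0.6, "delta_pos": [0, 0, 0.001], "roll": 0},
  {"hand": 0.6, "delta_pos": [0, 0, 0.001], "roll": 0},
  {"hand": 0.6, "delta_pos": [0, 0, 0.02], "roll": 0},
  {"hand": 0.6, "delta_pos": [0, 0, 0.06], "roll": 0},
  {"hand": 0.6, "delta_pos": [0, 0, 0.1], "roll": 0},
  {"hand": 0.6, "delta_pos": [-0.03, -0.015, 0.14], "roll": 0},
  {"hand": 0.6, "delta_pos": [-0.06, -0.03, 0.16], "roll": 0},
  {"hand": 0.6, "delta_pos": [-0.06, -0.03, 0.16], "roll": 0},
])

```text
t: 21.42
ee_pos: [0.5854, 0.2019, 0.3286]
orientation: [0.003, -0.213, 0.977, -0.001]
force: [0.5, -0.7, 0.6]
finger_gap: 0.0683
```

```bash
python3 - <<'E'
from h import *
import json
np.set_printoptions(precision=4,suppress=True)
s=sense(); im=optics.grab_frame('wrist'); sc=optics.grab_frame('scene'); c=campose('wrist',s)
b=im[...,0].astype(int)-im[...,2]; m=((b>60)&(im[...,1]<90)).astype(np.uint8); n,l,st,ce=cv2.connectedComponentsWithStats(m)
for i in range(1,n):
    if st[i,4]>100: print(st[i],ce[i],plane(c,*ce[i],.222))
print(s['ee_pos'],s['force'],s['t'],'expected cap px at shelf centre',proj(c,[.650,.233,.222]))
o=np.zeros((600,800,3),np.uint8); o[:,:450]=cv2.resize(im[180:380,205:355],(450,600),interpolation=cv2.INTER_CUBIC); o[:350,460:800]=cv2.resize(sc[170:270,143:240],(340,350),interpolation=cv2.INTER_CUBIC)
cv2.imwrite('pics/m8.png',o)
E
```

```text
[268 265  33  31 777] [284.2317 280.1287] [0.6461 0.2318 0.222 ]
[0.5854 0.2019 0.3286] [ 0.4962 -0.7068  0.5818] 21.425 expected cap px at shelf centre (np.float64(283.5538051029136), np.float64(284.4194356761985))
```

View pics/m8.png

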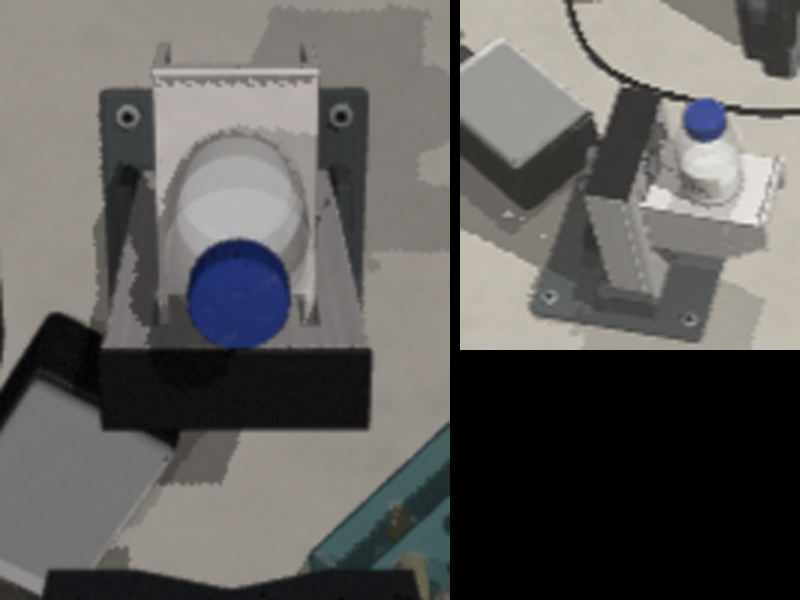

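The bottle stands upright on the shelf, cap at (239,293) in the crop. That is about 4 mm from the shelf's centre, and the gripper is clear. Handing in.

```bash
python3 -c "
from cell import workorder; print(workorder.hand_in())"
```

```text
the job is handed in; nothing more can be done
None
```

The shelf is hooked in the top slots with the catch out over it, and the small bottle stands upright on it. I handed the job in at about 21.5 s; no verdict is reported.

- **Shelf:** I slid the claws in and pressed the shelf down. Resistance was about 8 N at the catch ramp, and the last push on the hard stop read about 16 N down (about 20 N in all). That puts home about 1 mm above `home_mark`, and the camera had put the column near its lowest too. A test pull upward met 11 N with almost no movement, so the catch holds. A close-up taken before the bottle went on showed the tongue out over the rear edge and the claws in the top slots.
- **Bottle:** I picked the blue-capped white one; its cap measured 86 mm high against 88 mm given. It touched down at about 5 N. The last pictures show it upright, about 4 mm from the shelf's centre by the cap, with the gripper clear of everything.
- **Other things:** The arm met no unexpected force while moving. I did not re-measure the big bottle, dish and parts box at the end.
- **Measurements that disagreed:**
  - Two column-top corner points and the rear-corner heights of the shelf on the bench triangulated badly, so I left them out.
  - The shelf's centre came out about 3 mm apart by camera and by arm position, which is well within tolerance.
  - After the bottle went on, the catch was partly hidden by the cap, so I did not check it by eye again.

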